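# Hang the slide carrier on the retracting hook to drain

### The job

Take the black knob of the spring reel, pull the retracting hook down against its spring and swing it in under the eye of the slide carrier, feeling lightly for the eye's bar instead of pushing hard against it. Then ease the hook up under control so that it catches the eye and its spring lifts the carrier out of the well, and let go of the knob once the hook is fully up, leaving the carrier hanging still to drain. Do not touch the carrier with the gripper, and leave the things standing around where they are.

Things in the scene. Friction and masses are not known exactly. Their poses are not given: they have to be found in the camera images.
- station: Fixed drain station: grey base plate 300x130x8 mm with an open white well and, behind it, a steel mast with a grey spring reel drum (328 mm high). Origin under the well's centre, at table height; x points from well to mast, y left, z up. Well inside 87 (x) x 65 (y), floor 8 and rim 55 mm above the table, walls 4. Mast axis at x = +170 mm.
- reel_slide (a joint): How far the hook arm is pulled down, m: 0 = fully retracted (up), 0.12 = lower stop. A spring pulls it up with about 8 N at 0 plus 20 N per metre of pull, with little damping: if let go it flies up. Strong enough to lift the carrier.
- reel_arm (a joint): Swing of the hook arm about the mast, rad, counter-clockwise from above positive, little friction, stops at +-0.7. At 0 the arm points along the station's -x with knob and hook shank over the well's centre; the knob is at station x = 170 - 170 cos(q), y = -170 sin(q) mm. Starts at 0.35 to 0.60, on the well's -y side.
- knob (a point): Grip point of the upright round black knob on the end of the hook arm: 26 mm diameter, 43 tall, on a 52 mm hand-guard disc. The point is on its axis, 22 mm above the guard, 21 below the knob's top; 278 mm above the table when retracted. Free above.
- hook: Steel J hook of 5 mm round bar, rigid on the arm under the knob. Origin: on the axis of its level bottom bar, 84 mm below the knob point (194 above the table when retracted). Its y runs from shank to tip, the way it swings as reel_arm falls: shank axis at y = -6 mm (the knob's axis), upturned tip at +5.5, 6.5 clear between. Tip's top 10.5 mm above the origin, underside 2.5 below.
- carrier: Loose slide carrier, about 0.5 kg: steel frame 84 (x) x 62 (y) x 40 mm with six glass slides, standing in the well with 1.5 mm play all round; above it a yoke rail along y at 75 to 81 mm, carrying the eye. Origin at the centre of its underside, z up. Pushed at the eye with 1 to 2 N it tips a few mm, then bears firmly on the well's walls.
- eye_mid (a point): Fixed point of the carrier, 121 mm above its origin: middle of the range of the steel eye, an upside-down U clamped on the rail. Its 4 mm round bar runs along the carrier's x through this height, 32 mm clear between the legs, 33 mm clear below it down to the clamp block. The bar sits anywhere within 18 mm of this point in y; that is not measured: find it by touch (or sight).
- dish_0: Bystander, to be left alone: small round culture dish with lid, 58 across, 14 high mm. Origin at the centre of its underside.
- reagent_1: Bystander, to be left alone: reagent bottle with white cap, 48 across, 76 high mm. Origin at the centre of its underside.
- dish_1: Bystander, to be left alone: second small round culture dish with lid, 58 across, 14 high mm. Origin at the centre of its underside.
- marker_red: Bystander, to be left alone: marker pen with red cap lying flat, 14x128x16 mm. Origin at the centre of its underside.
- reagent_0: Bystander, to be left alone: brown reagent bottle with black cap, 60 across, 92 high mm. Origin at the centre of its underside.
- reagent_3: Bystander, to be left alone: reagent bottle with blue cap, 52 across, 86 high mm. Origin at the centre of its underside.
There are look-alikes about, which are no part of the job. Leave any blue look-alike of the carrier alone.

How it is judged:
By the outcome, as a careful person would: the job done as asked, in the order asked, and still so for the second after the job is handed in, with the robot touching nothing.
It also fails if it takes over 72 s, if anything falls off the work surface, if the arm or the gripper's body presses on something with over 40 N, if the wrist force passes 120 N, or if a joint passes its speed limit or range.

### The arm

A 7-joint arm with a two-finger parallel gripper is mounted at the origin on a cart in front of the work surface, level with it; the furniture and walls round the work are solid. World frame = base frame: x ahead of the robot, y to its left, z up, the work surface at z = 0. Lengths are in m, angles in rad, forces in N, time in s.
With the tool pointing down it reaches from about 0.35 to 0.9 m from the base axis. Payload 19.9 kg.
Tool frame: the origin (TCP) lies between the finger pads; the fingertips stand 22 mm ahead of it and the grasp point (between the pads) lies 3 mm ahead of it; z points along the fingers, y is the direction in which the jaws open and shut (so a half turn about z gives the same grasp; the last joint's range is limited). The gripper opens to 85 mm and grips with 20 to 120 N. Pads are 22 mm wide; open, the fingers measure 114 mm over their backs; the gripper's body (76 mm by 85 mm) begins 54 mm behind the grasp point. The pads swing forward as they close: fully open they stand 13 mm farther back than shut.
Start: joints at [-1.272, 0.417, -0.01, 1.614, 0.005, 1.111, -0.053], TCP at [0.208, 0.589, 0.253] pointing down, gripper open.
Joint ranges: [-2.81, 2.81], [-0.39, 2.02], [-1.27, 1.25], [0.06, 2.57], [-1.19, 4.33], [0.19, 2], [-2.82, 2.82]. Speed limits (rad/s): [1.89, 1.89, 2.39, 2.39, 3.01, 3.01, 3.01].

### API

Orientations are given as a unit quaternion [w, x, y, z].
In Python, from station import bot, snapshot, workorder gives the robot as it stands.
- The arm moves only by the shell command python3 -m pendant 'ROWS' [OPENING] [FORCE]. ROWS is JSON, a list of rows, each a list of 2 entries, a list of its own where there are three numbers: the shift along the tool's x, y, z in cm, then the turn about the tool's z in degrees. In form: [[[tx, ty, tz], twist], ...]. A call has exactly 10 rows; each row is the pose to reach, as a shift and turn from the pose commanded when the call began, along the tool's axes at that moment; what a row does not reach only later rows make up. A row lasts 1/12 s, in which the tool goes at most 41.7 mm and 7.16 degrees, less where a joint would pass 70% of its speed; a pose out of reach is approached as far as the arm can. A call with a gripper value outside its range is refused whole. OPENING is the opening, from 0 (shut) to 1 (fully open), set as the call begins (- or left out, the last holds). The fingers move at their own pace and stop on an object; FORCE is the grip in N (left out, the last holds). Time passes only in rows, so rows that repeat a pose let the fingers close, or fill a call up. It gives the time, the measured TCP pose, the force and the opening at its end, in the units of the state.
- bot.read_state(): the state, without advancing time (a new reading comes with each control period).
- snapshot(name): name is "side" or "top" or "wrist"; returns a dict with "pixels" (400x640x3 uint8, blue, green, red), "fov_y" (degrees; the focal length in pixels is half the picture's height over the tangent of half this angle, whatever the lens; pixels are square), "cx", "cy" (the principal point, pixels), "rvec" (rotation vector, rad) and "tvec" (3), from world to camera coordinates, as OpenCV has them; the wrist camera has in their place "hand_eye" (4x4, takes a point from camera to tool coordinates, whose origin is the TCP and whose axes are the flange's). Camera axes: x right, y down, z forward; pixel columns grow to the right and rows downward; lengths in m; the calibration is good to about 2 mm. A picture is of the moment at which its call begins: read the wrist's pose just before it. There is no depth.
- workorder.finish_job(): hands the job in, once; it reports no verdict.
The state is a dict: "clock": time; "q": joint angles; "joint_vel": joint speeds; "effort": joint torques, N m; "ee_pos": TCP position; "tool_rot": TCP orientation; "ft_force": force on the tool from outside, world axes, zero at the start; "moment": the same for the moment, N m; "gripper_width": finger opening in m.
Only numpy, scipy, OpenCV 4.12 (cv2) and the standard library are available. Lean on these libraries where they do the work, as an engineer would, in place of code of your own. Each camera call takes 0.05 s, during which the arm holds its last target.

## Working session

There is one attempt and no reset: what is moved stays moved. The work goes in short steps, Python scripts to look and compute and a shell command to move; the robot and the scene stay as the last step left them, time stands still between calls to the robot, and variables do not carry over. Pictures are saved under pics/ and viewed, and the job is handed in when it is done.

```bash
ls; mkdir -p pics; cat > h.py <<'E'
import numpy as np, cv2, pickle
from station import bot, snapshot, workorder
def snap(n, fn):
    st=bot.read_state(); s=snapshot(n); cv2.imwrite('pics/'+fn+'.png', s['pixels'])
    pickle.dump((st,s),open('pics/'+fn+'.pkl','wb')); return st,s
def load(fn): return pickle.load(open('pics/'+fn+'.pkl','rb'))
def quatR(q):
    from scipy.spatial.transform import Rotation as R
    return R.from_quat([q[1],q[2],q[3],q[0]]).as_matrix()
def cam(fn):
    st,s=load(fn); f=200/np.tan(np.radians(s['fov_y'])/2)
    if 'rvec' in s:
        R=cv2.Rodrigues(np.array(s['rvec'],float))[0]; t=np.array(s['tvec'],float).ravel()
    else:
        H=np.array(s['hand_eye']); T=np.eye(4); T[:3,:3]=quatR(st['tool_rot']); T[:3,3]=st['ee_pos']
        M=np.linalg.inv(T@H); R=M[:3,:3]; t=M[:3,3]
    return f,s['cx'],s['cy'],R,t
def proj(fn,P):
    f,cx,cy,R,t=cam(fn); c=np.atleast_2d(P)@R.T+t
    return np.c_[f*c[:,0]/c[:,2]+cx, f*c[:,1]/c[:,2]+cy]
def ray(fn,u,v):
    f,cx,cy,R,t=cam(fn); d=R.T@np.array([(u-cx)/f,(v-cy)/f,1]); return -R.T@t, d/np.linalg.norm(d)
def atz(fn,u,v,z):
    o,d=ray(fn,u,v); return o+d*(z-o[2])/d[2]
def tri(obs):
    A=np.zeros((3,3));b=np.zeros(3)
    for fn,u,v in obs:
        o,d=ray(fn,u,v);P=np.eye(3)-np.outer(d,d);A+=P;b+=P@o
    x=np.linalg.solve(A,b)
    return x,[np.linalg.norm((np.eye(3)-np.outer(d,d))@(x-o)) for o,d in [ray(*q) for q in obs]]
def crop(fn,out,x0,y0,x1,y1,k):
    im=cv2.imread('pics/'+fn+'.png')[y0:y1,x0:x1]; cv2.imwrite('pics/'+out+'.png',cv2.resize(im,None,fx=k,fy=k,interpolation=cv2.INTER_CUBIC))
E
python3 - <<'E'
from h import *
for n in ['side','top','wrist']: st,s=snap(n,n+'0'); print(n,s['fov_y'],s['cx'],s['cy'],(-cam(n+'0')[3].T@cam(n+'0')[4]).round(3))
print(bot.read_state())
E
```

```text
pics
side 44.86043801828325 319.1875321746806 203.05878944408437 [ 0.231 -0.883  0.833]
top 50.1553073601302 322.96192916174425 200.65390743189707 [ 0.466 -0.035  1.263]
wrist 65.2732074815988 321.2216620383781 198.48603865878775 [0.133 0.615 0.374]
{'clock': 0.15, 'q': array([-1.27247657,  0.41785828, -0.01024973,  1.61402542,  0.0047121 ,
        1.11071055, -0.05302702]), 'joint_vel': array([-0.00036326, -0.00102689,  0.00165959, -0.00126266, -0.00160768,
       -0.00076023, -0.00029769]), 'effort': array([ 3.83005799e-04, -8.64741468e+01,  6.79649748e-01, -4.35059488e+01,
        1.92358845e-02,  5.78304694e-03, -3.20589243e-05]), 'ee_pos': array([0.20827846, 0.58901409, 0.25279526]), 'tool_rot': array([-2.68656969e-05,  1.69124412e-01,  9.85594589e-01, -4.89114787e-04]), 'ft_force': array([0.12370573, 0.2750615 , 0.63271971]), 'moment': array([-0.01225028,  0.000961  , -0.0380957 ]), 'gripper_width': 0.08550627586451867}
```

View pics/side0.png

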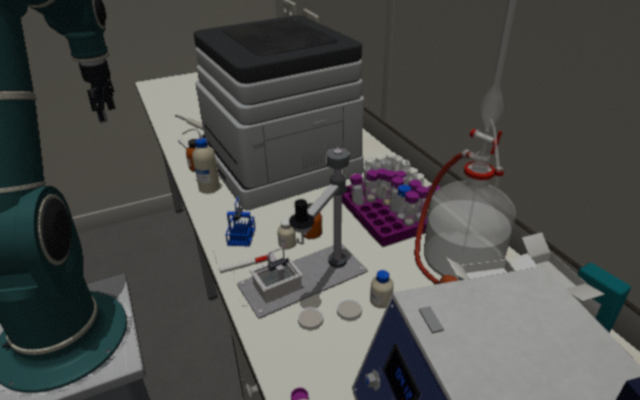

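View pics/top0.png

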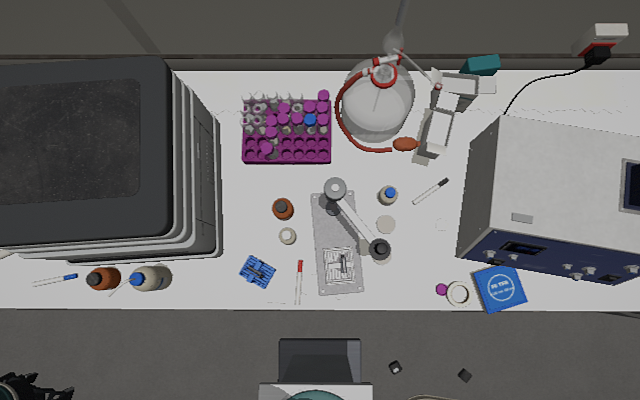

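View pics/wrist0.png

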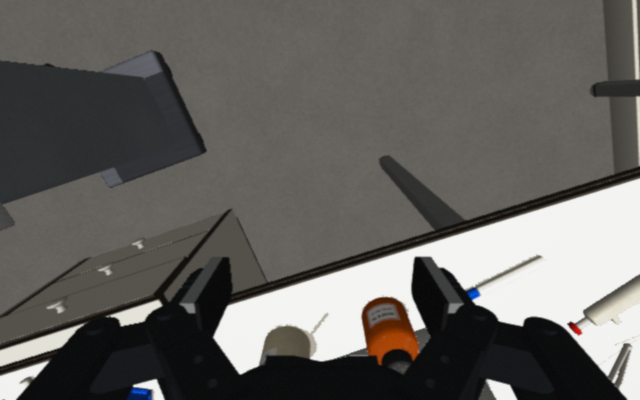

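```bash
python3 - <<'E'
from h import *
crop('top0','top0c',270,160,420,310,5)
crop('side0','side0c',225,140,375,330,4)
E
```

```text
(no output)
```

View pics/top0c.png

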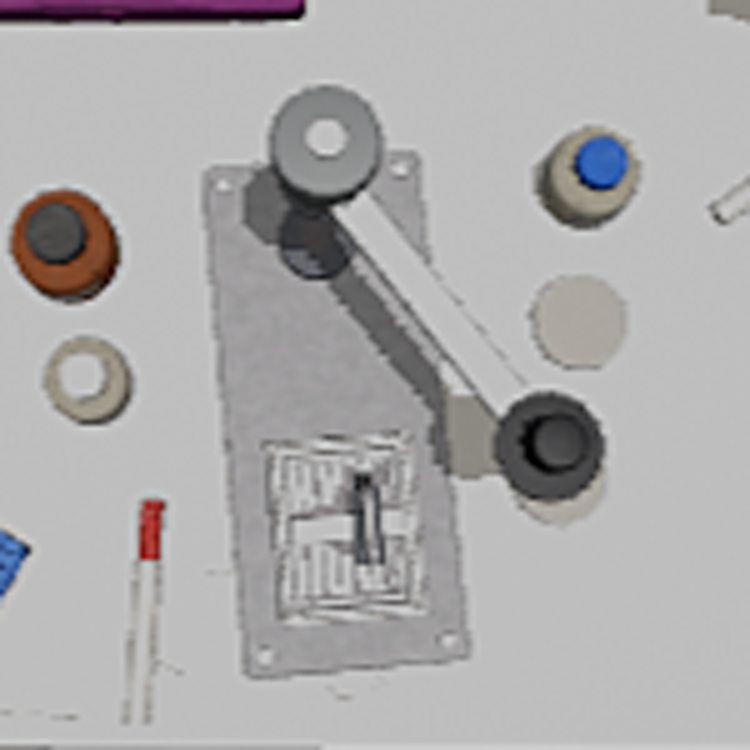

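View pics/side0c.png

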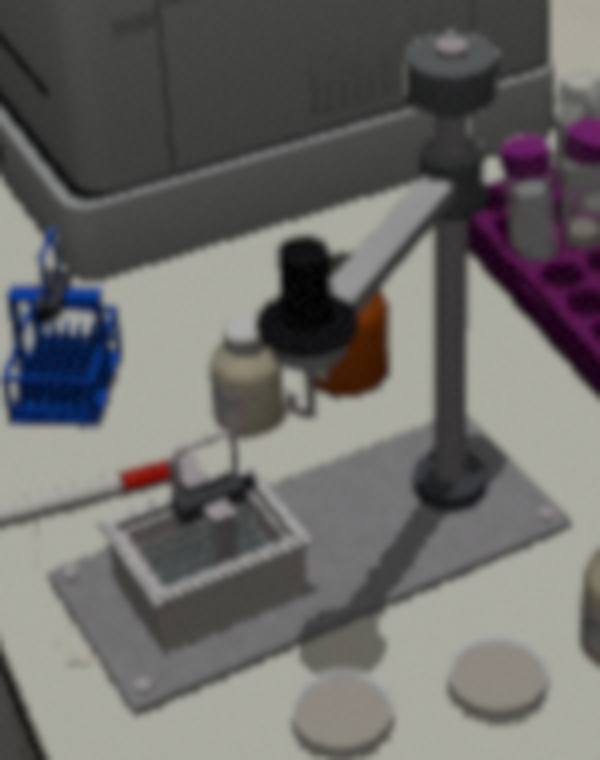

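```bash
cat >> h.py <<'E'
def c5(u,v): return 270+u/5-0.4,160+v/5-0.4
def c4(u,v): return 225+u/4-0.375,140+v/4-0.375
E
python3 - <<'E'
from h import *
C=[atz('top0',*c5(*p),0.008) for p in [(205,168),(418,150),(470,655),(247,678)]]
C=np.array(C); print(C.round(4)); 
for i in range(4): print(np.linalg.norm(C[i]-C[(i+1)%4]).round(4))
a=(C[0]+C[1])/2-(C[2]+C[3])/2; print('yaw',np.degrees(np.arctan2(a[1],a[0])), C.mean(0))
print('drumtop',atz('top0',*c5(326,137),0.328))
print('knobtop top@.299',atz('top0',*c5(563,443),0.299))
print('tri',tri([('top0',*c5(563,443)),('side0',*c4(304,247))]))
print('tri drum',tri([('top0',*c5(326,137)),('side0',*c4(452,45))]))
# well rim corners
W=np.array([atz('top0',*c5(*p),0.055) for p in [(265,437),(412,430),(425,607),(280,625)]]);print(W.round(4),W.mean(0))
print('eye ends', tri([('top0',*c5(363,481)),('side0',*c4(235,437))]),tri([('top0',*c5(375,560)),('side0',*c4(180,460))]))
for p in [(363,481),(375,560)]: print(atz('top0',*c5(*p),0.131))
E
```

```text
[[ 0.6939  0.0176  0.008 ]
 [ 0.705  -0.1096  0.008 ]
 [ 0.4096 -0.1372  0.008 ]
 [ 0.3962 -0.009   0.008 ]]
0.1277
0.2967
0.1289
0.2989
yaw 5.2195067905595405 [ 0.55118519 -0.05955524  0.008     ]
drumtop [ 0.6499888  -0.04953555  0.328     ]
knobtop top@.299 [ 0.51606436 -0.15613059  0.299     ]
tri (array([ 0.51565307, -0.15587436,  0.30009286]), [np.float64(0.00037260101257054944), np.float64(0.00037260101257036865)])
tri drum (array([ 0.64966744, -0.04937   ,  0.32715639]), [np.float64(0.0005098802172193377), np.float64(0.0005098802172195846)])
[[ 0.5315 -0.0194  0.055 ]
 [ 0.5357 -0.1022  0.055 ]
 [ 0.4378 -0.1087  0.055 ]
 [ 0.4276 -0.0282  0.055 ]] [ 0.48316289 -0.06460741  0.055     ]
eye ends (array([ 0.50269781, -0.07166263,  0.12123814]), [np.float64(0.002273746939180689), np.float64(0.0022737469391809627)]) (array([ 0.46410637, -0.07853887,  0.12343017]), [np.float64(0.0005339647600775201), np.float64(0.0005339647600776216)])
[ 0.50455008 -0.07198398  0.131     ]
[ 0.46361018 -0.07810179  0.131     ]
```

```bash
cat >> h.py <<'E'
def rel(P):
    st=bot.read_state(); R=quatR(st['tool_rot']); return 100*(np.atleast_2d(P)-st['ee_pos'])@R
def info():
    st=bot.read_state(); R=quatR(st['tool_rot'])
    print('t',round(st['clock'],2),'p',st['ee_pos'].round(4),'yang',np.degrees(np.arctan2(R[1,1],R[0,1])).round(2),'z',R[:,2].round(3),'F',st['ft_force'].round(2),'M',st['moment'].round(2),'w',round(st['gripper_width'],4),'q',st['q'].round(2))
E
python3 - <<'E'
from h import *
info(); print(load('wrist0')[1]['hand_eye'])
print(atz('top0',100,258,0),atz('top0',218,250,0.0),atz('top0',218,250,0.3))
print(atz('top0',130,278,0.1),atz('top0',160,278,0.15))
print(rel([[.25,.5,.36],[.32,.38,.42],[.42,.1,.42],[.50,-.15,.40]]).round(1))
E
```

```text
t 0.15 p [0.2083 0.589  0.2528] yang 70.53 z [-0.    -0.001 -1.   ] F [0.12 0.28 0.63] M [-0.01  0.   -0.04] w 0.0855 q [-1.27  0.42 -0.01  1.61  0.    1.11 -0.05]
[[-1.17513013e-03 -9.51802468e-01 -3.06709441e-01  7.91957451e-02]
 [ 9.99999049e-01 -1.33993969e-03  3.26787763e-04 -4.38315179e-04]
 [-7.22009552e-04 -3.06708766e-01  9.51803137e-01 -1.20976387e-01]
 [ 0.00000000e+00  0.00000000e+00  0.00000000e+00  1.00000000e+00]]
[0.50023786 0.63752599 0.        ] [0.52476845 0.28961588 0.        ] [0.51086774 0.21264499 0.3       ]
[0.4444304  0.49834753 0.1       ] [0.4456635  0.39779705 0.15      ]
[[ -6.9  -7.  -10.7]
 [-17.5 -16.  -16.7]
 [-36.3 -39.1 -16.7]
 [-52.1 -60.  -14.7]]
```

```bash
python3 -m pendant '[[[-1,-1,-3],3],[[-3,-3,-6],7],[[-5.5,-5.5,-9],11],[[-8,-8,-12],15],[[-11,-10.5,-14.5],19],[[-14,-13.5,-16],23],[[-17.5,-16,-16.7],27],[[-20,-19,-16.7],32],[[-22.5,-22,-16.7],36],[[-25,-25,-16.7],41]]' 1 40; python3 -c "
from h import *
info(); print(rel([[.42,.1,.42],[.50,-.15,.40]]).round(1))"
```

```text
clock: 0.98
ee_pos: [0.3576, 0.2775, 0.4204]
tool_rot: [-0.0, 0.505, 0.863, 0.0]
ft_force: [0.9, 1.5, 0.6]
gripper_width: 0.0854
t 0.98 p [0.3576 0.2775 0.4204] yang 29.34 z [ 0.  0. -1.] F [0.91 1.48 0.57] M [-0.02 -0.07 -0.  ] w 0.0854 q [-1.   -0.03  0.26  1.78  0.01  1.39 -0.22]
[[-18.5  -3.3   0. ]
 [-44.2  -8.5   2. ]]
```

```bash
python3 -m pendant '[[[-4,-0.8,0],5],[[-8,-1.6,0],10],[[-12,-2.3,0],15],[[-16,-3,0],20],[[-20,-3.8,0],25],[[-24,-4.6,0],30],[[-28,-5.4,0],35],[[-32,-6.2,0],40],[[-35.5,-6.9,0],45],[[-37.5,-7.2,0],50]]'; python3 -c "
from h import *
info(); snap('wrist','w1')"
```

```text
clock: 1.82
ee_pos: [0.4794, -0.0864, 0.4205]
tool_rot: [0.0, 0.824, 0.567, 0.0]
ft_force: [-0.1, 1.1, -0.4]
gripper_width: 0.0853
t 1.82 p [ 0.4794 -0.0864  0.4205] yang -20.92 z [ 0.001 -0.001 -1.   ] F [-0.11  1.14 -0.39] M [ 0.01 -0.03 -0.02] w 0.0853 q [-0.58  0.04  0.72  1.72 -0.03  1.39 -0.22]
```

View pics/w1.png

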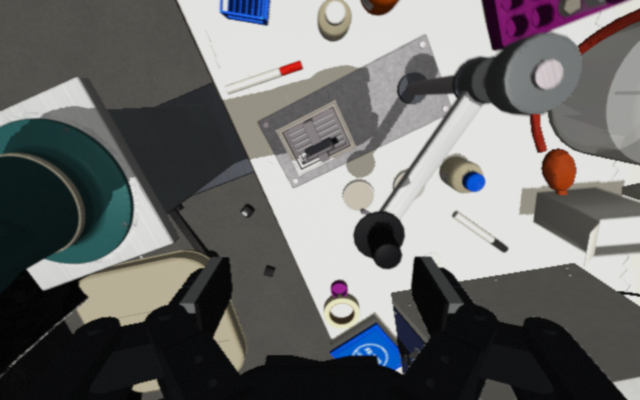

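```bash
python3 - <<'E'
from h import *
crop('w1','w1c',250,90,360,190,7)
for z in (0,.2,.3): print(atz('top0',457,250,z).round(3),atz('top0',503,116,z).round(3))
print(tri([('top0',503,116),('w1',575,263)]),tri([('top0',468,229),('w1',393,293)]),tri([('top0',468,229),('side0',398,293)]))
print(tri([('top0',*c5(563,443)),('w1',388,257)]))
print(tri([('top0',*c5(326,137)),('w1',548,74)]))
E
```

```text
[ 0.527 -0.413  0.   ] [ 0.938 -0.573  0.   ]
[ 0.517 -0.353  0.2  ] [ 0.863 -0.488  0.2  ]
[ 0.513 -0.323  0.3  ] [ 0.826 -0.445  0.3  ]
(array([ 1.02073304, -0.67790996, -0.23808938]), [np.float64(0.006961620326534451), np.float64(0.006961620326534521)]) (array([ 0.54870929, -0.44114543, -0.01530383]), [np.float64(0.04242012718943229), np.float64(0.04242012718943256)]) (array([ 0.58186095, -0.3824574 ,  0.22268263]), [np.float64(0.01615288934276594), np.float64(0.016152889342766066)])
(array([ 0.51496258, -0.15590437,  0.30033476]), [np.float64(0.0010326746115472425), np.float64(0.001032674611547488)])
(array([ 0.65047607, -0.05086361,  0.32318406]), [np.float64(0.0013304978847681833), np.float64(0.0013304978847682104)])
```

View pics/w1c.png

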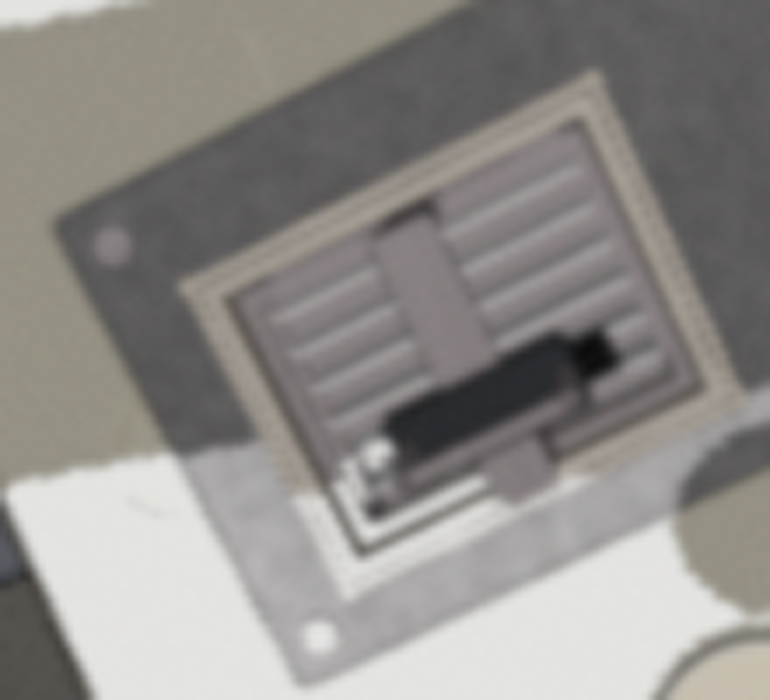

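```bash
cat >> h.py <<'E'
MAST=np.array([.6500,-.0498]); YAW=np.radians(5.25)
def S(x,y,z):  # station->world
    X=np.array([np.cos(YAW),np.sin(YAW)]);Y=np.array([-X[1],X[0]])
    p=MAST-0.17*X+x*X+y*Y; return np.array([p[0],p[1],z])
E
python3 - <<'E'
from h import *
def ov(fn,out,x0,y0,x1,y1,k,yb):
    im=cv2.imread('pics/'+fn+'.png')[y0:y1,x0:x1]; im=cv2.resize(im,None,fx=k,fy=k,interpolation=cv2.INTER_CUBIC)
    def P(p): q=proj(fn,p)[0]; return tuple(int(round((a-b+.5)*k)) for a,b in zip(q,(x0,y0)))
    for i in range(4):
        c=[(-.0475,-.0365),(.0475,-.0365),(.0475,.0365),(-.0475,.0365)]
        cv2.line(im,P(S(*c[i],.055)),P(S(*c[(i+1)%4],.055)),(0,255,0),1)
    for y,col in zip(yb,[(0,0,255),(255,0,0),(0,255,255)]):
        a=P(S(-.018,y,.129));b=P(S(.018,y,.129));cv2.line(im,a,b,col,1)
        cv2.line(im,a,P(S(-.018,y,.094)),col,1);cv2.line(im,b,P(S(.018,y,.094)),col,1)
    cv2.imwrite('pics/'+out+'.png',im)
ov('w1','ov1',250,90,360,190,7,[-.010])
ov('top0','ov2',310,235,375,290,11,[-.010])
ov('side0','ov3',245,240,310,310,10,[-.010])
E
```

```text
(no output)
```

View pics/ov1.png

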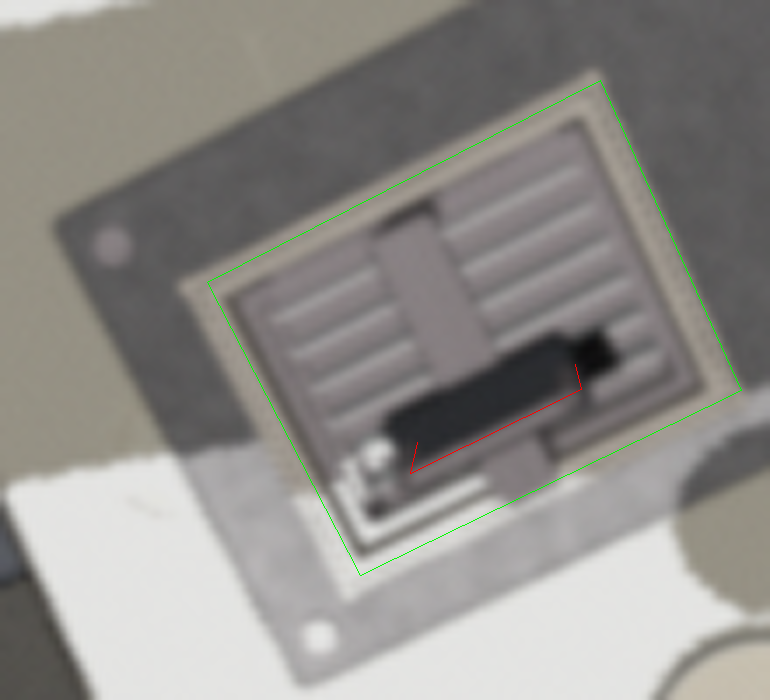

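View pics/ov2.png

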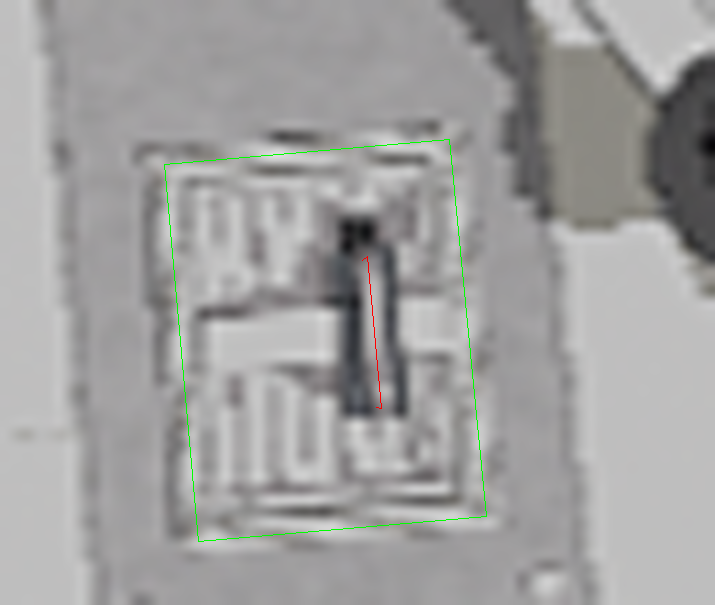

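View pics/ov3.png

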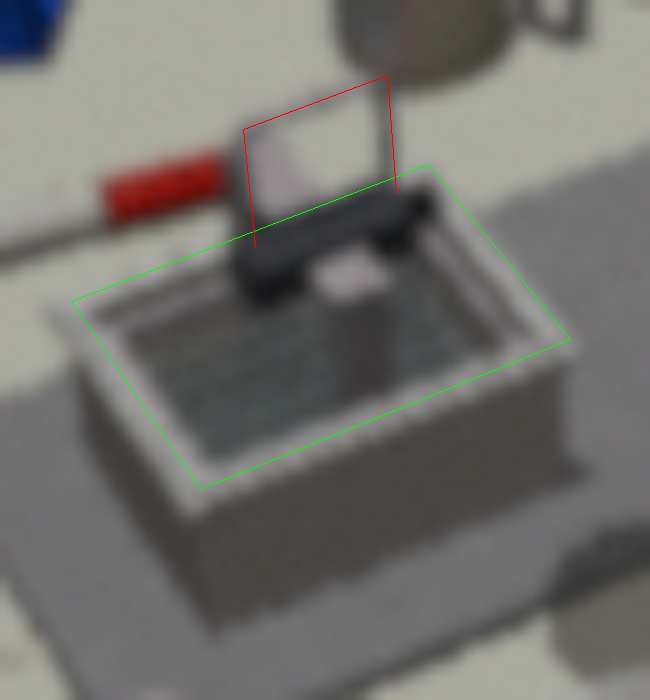

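```bash
python3 -c "
from h import *
info(); k=[.515,-.156]
print(np.degrees(np.arctan2(k[1]-MAST[1],k[0]-MAST[0])), np.hypot(k[0]-MAST[0],k[1]-MAST[1]))
print(rel([[*k,.42],[*k,.36],[*k,.284]]).round(2))"
```

```text
t 1.87 p [ 0.48   -0.0881  0.4203] yang -21.45 z [ 0.    -0.001 -1.   ] F [-2.59 -1.72 -2.68] M [-0.12  0.17 -0.01] w 0.0857 q [-0.58  0.04  0.73  1.72 -0.03  1.39 -0.22]
-141.8090501796134 0.17176565430842106
[[-5.03  5.74  0.04]
 [-5.03  5.74  6.04]
 [-5.02  5.73 13.64]]
```

```bash
python3 -m pendant '[[[-1.5,1.7,0],5],[[-3,3.4,0],10],[[-4,4.7,0],15],[[-4.7,5.5,0.5],20],[[-5,5.7,2],25],[[-5,5.7,4],30],[[-5,5.7,5.5],30],[[-5,5.7,6.5],30],[[-5,5.7,7],30],[[-5,5.7,7],30]]'; python3 -c "
from h import *
snap('wrist','w2');info(); print(rel([.515,-.156,.284]).round(2)); print(proj('w2',[.515,-.156,.299]))"
```

```text
clock: 2.7
ee_pos: [0.5151, -0.1488, 0.3497]
tool_rot: [-0.0, 0.941, 0.339, -0.001]
ft_force: [-0.4, 0.7, 0.4]
gripper_width: 0.0856
t 2.75 p [ 0.5153 -0.149   0.3505] yang -50.43 z [-0. -0. -1.] F [ 0.32 -0.15  1.  ] M [-0.06  0.04  0.02] w 0.0849 q [-0.47  0.23  0.83  1.73 -0.18  1.26 -0.48]
[[-0.47  0.52  6.65]]
[[330.95555067 241.631806  ]]
```

View pics/w2.png

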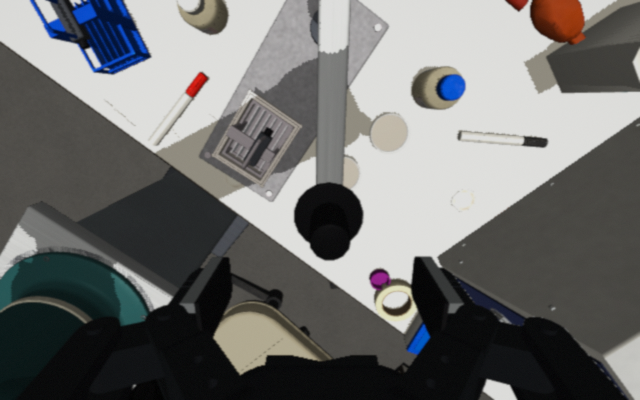

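```bash
python3 -m pendant '[[[-0.2,0.2,0],1],[[-0.4,0.4,0.5],1.5],[[-0.5,0.5,1.5],1.5],[[-0.5,0.5,2.5],1.5],[[-0.5,0.5,3.5],1.5],[[-0.5,0.5,4.5],1.5],[[-0.5,0.5,5],1.5],[[-0.5,0.5,5],1.5],[[-0.5,0.5,5],1.5],[[-0.5,0.5,5],1.5]]'; python3 -c "
from h import *
snap('wrist','w3');info(); print(rel([.515,-.156,.284]).round(2)); print(proj('w3',[.515,-.156,.299]))"
```

```text
clock: 3.58
ee_pos: [0.5148, -0.1562, 0.3006]
tool_rot: [0.0, 0.945, 0.326, 0.0]
ft_force: [-0.7, 0.8, 0.5]
gripper_width: 0.0851
t 3.63 p [ 0.5148 -0.1562  0.3007] yang -51.97 z [ 0.001 -0.    -1.   ] F [-0.09  0.11 -0.61] M [ 0.01  0.02 -0.01] w 0.0854 q [-0.44  0.28  0.82  1.8  -0.22  1.16 -0.46]
[[ 0.02 -0.01  1.67]]
[[321.84488465 279.58761597]]
```

View pics/w3.png

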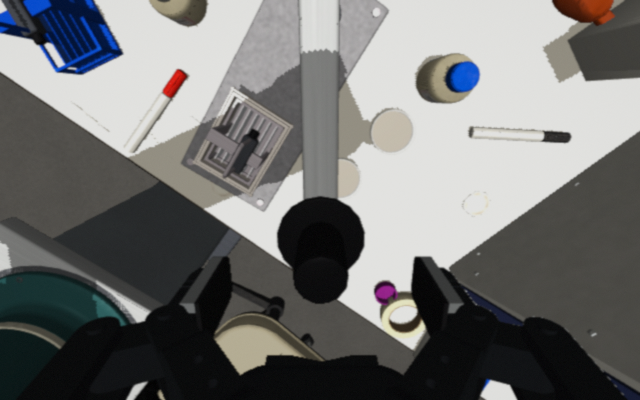

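```bash
python3 -m pendant '[[[0,0,0.5],0],[[0,0,1],0],[[0,0,1.4],0],[[0,0,1.6],0],[[0,0,1.6],0],[[0,0,1.6],0],[[0,0,1.6],0],[[0,0,1.6],0],[[0,0,1.6],0],[[0,0,1.6],0]]' 0.55; python3 -c "
from h import *
info()"
```

```text
clock: 4.47
ee_pos: [0.5147, -0.1561, 0.2844]
tool_rot: [0.0, 0.945, 0.326, 0.0]
ft_force: [0.6, -1.0, 0.3]
gripper_width: 0.047
t 4.47 p [ 0.5147 -0.1561  0.2844] yang -51.97 z [ 0. -0. -1.] F [ 0.57 -0.95  0.29] M [ 0.    0.   -0.02] w 0.047 q [-0.43  0.3   0.81  1.82 -0.24  1.13 -0.44]
```

```bash
python3 -m pendant '[[[0,0,0],0],[[0,0,0],0],[[0,0,0],0],[[0,0,0],0],[[0,0,0],0],[[0,0,0],0],[[0,0,0],0],[[0,0,0],0],[[0,0,0],0],[[0,0,0],0]]' 0 50; python3 -c "
from h import *
info(); snap('wrist','w4'); snap('side','s4')"
```

```text
clock: 5.3
ee_pos: [0.5147, -0.1561, 0.2843]
tool_rot: [0.0, 0.945, 0.326, 0.0]
ft_force: [-1.8, -0.3, 4.3]
gripper_width: 0.0245
t 5.3 p [ 0.5147 -0.1561  0.2843] yang -51.97 z [ 0. -0. -1.] F [-1.78 -0.34  4.26] M [-0.    0.24  0.11] w 0.0245 q [-0.43  0.3   0.81  1.82 -0.24  1.13 -0.44]
```

View pics/w4.png

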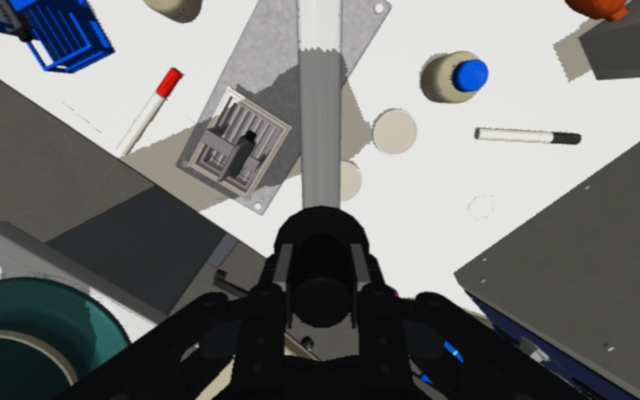

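View pics/s4.png

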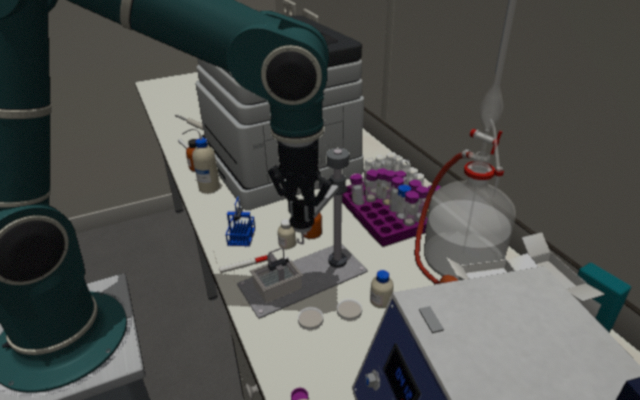

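```bash
python3 -m pendant '[[[0,0,0.2],0],[[0,0,0.6],0],[[0,0,1.2],0],[[0,0,1.9],0],[[0,0,2.6],0],[[0,0,3.3],0],[[0,0,3.9],0],[[0,0,4.3],0],[[0,0,4.5],0],[[0,0,4.5],0]]'; python3 -c "
from h import *
info()"
```

```text
clock: 6.23
ee_pos: [0.5147, -0.1563, 0.2391]
tool_rot: [0.0, 0.945, 0.326, -0.0]
ft_force: [-2.1, -0.3, 9.6]
gripper_width: 0.025
t 6.23 p [ 0.5147 -0.1563  0.2391] yang -51.98 z [ 0. -0. -1.] F [-2.09 -0.29  9.62] M [0.02 0.39 0.1 ] w 0.025 q [-0.4   0.36  0.79  1.87 -0.29  1.04 -0.4 ]
```

```bash
python3 -m pendant '[[[0,0,0.3],0],[[0,0,0.9],0],[[0,0,1.6],0],[[0,0,2.3],0],[[0,0,3],0],[[0,0,3.6],0],[[0,0,4.0],0],[[0,0,4.2],0],[[0,0,4.25],0],[[0,0,4.25],0]]'; python3 -c "
from h import *
info();snap('wrist','w5'); snap('side','s5')"
```

```text
clock: 7.07
ee_pos: [0.5147, -0.1563, 0.1969]
tool_rot: [0.0, 0.945, 0.326, 0.0]
ft_force: [-2.7, -1.1, 9.6]
gripper_width: 0.0251
t 7.07 p [ 0.5147 -0.1563  0.1969] yang -51.98 z [ 0. -0. -1.] F [-2.74 -1.1   9.56] M [-0.08  0.44  0.17] w 0.0251 q [-0.37  0.41  0.76  1.91 -0.34  0.96 -0.36]
```

View pics/w5.png

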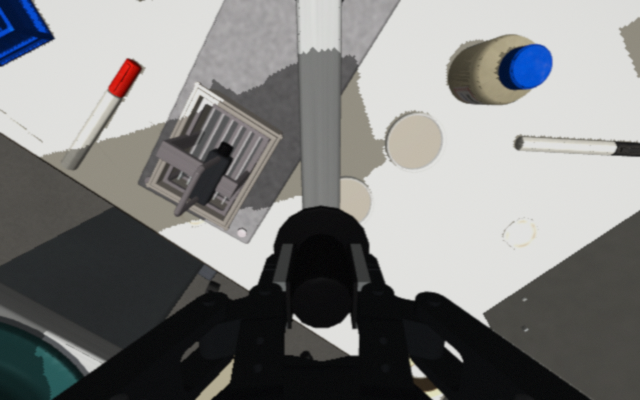

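View pics/s5.png

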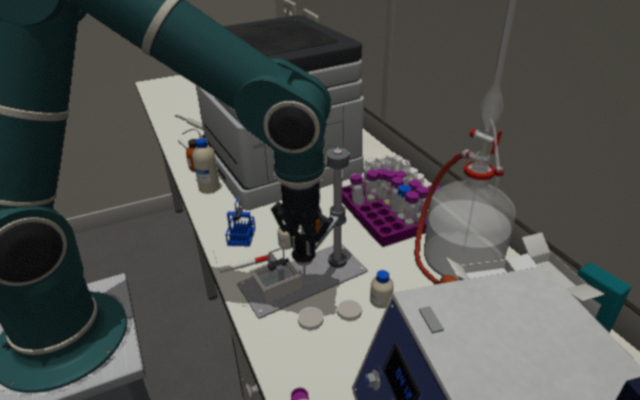

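```bash
python3 -m pendant '[[[0,-0.3,0],1],[[0.02,-0.74,0],2.5],[[0.04,-1.19,0],4],[[0.08,-1.63,0],5.5],[[0.13,-2.08,0],7],[[0.19,-2.52,0],8.5],[[0.26,-2.96,0],10],[[0.33,-3.34,0],11.3],[[0.39,-3.6,0],12.2],[[0.4,-3.69,0],12.5]]'; python3 -c "
from h import *
def st():
    s=bot.read_state();d=s['ee_pos'][:2]-MAST;phi=np.degrees(np.arctan2(d[1],d[0]));print('rho',np.hypot(*d),'phi',phi,'q',phi+174.75)
    r=d/np.hypot(*d);t=np.array([r[1],-r[0]]);print('Frad',s['ft_force'][:2]@r,'Ftan',s['ft_force'][:2]@t)
info();st()"
cat >> h.py <<'E'
def arm():
    s=bot.read_state();d=s['ee_pos'][:2]-MAST;rho=np.hypot(*d);phi=np.degrees(np.arctan2(d[1],d[0]));q=phi+180-np.degrees(YAW)
    q=(q+180)%360-180
    r=d/rho;t=np.array([r[1],-r[0]]);print('rho %.4f q %.2f shank_y %.1f mm z %.4f Frad %.2f Ftan %.2f Fz %.2f'%(rho,q,-170*np.sin(np.radians(q)),s['ee_pos'][2],s['ft_force'][:2]@r,s['ft_force'][:2]@t,s['ft_force'][2]), 'M',s['moment'].round(2),'w',round(s['gripper_width'],4),'t',round(s['clock'],2))
E
```

```text
clock: 8.0
ee_pos: [0.4948, -0.1246, 0.1969]
tool_rot: [0.0, 0.975, 0.22, -0.0]
ft_force: [-4.2, -3.0, 8.9]
gripper_width: 0.025
t 8.0 p [ 0.4948 -0.1246  0.1969] yang -64.54 z [-0. -0. -1.] F [-4.21 -2.99  8.92] M [-0.37  0.73  0.01] w 0.025 q [-0.49  0.37  0.82  1.97 -0.34  0.94 -0.62]
rho 0.17230514793657076 phi -154.25965943505653 q 20.490340564943466
Frad 5.088050860315508 Ftan -0.8610706472084636
```

```bash
python3 -m pendant '[[[-0.02,-0.36,0],1.2],[[-0.02,-0.77,0],2.6],[[0,-1.19,0],4],[[0.02,-1.6,0],5.4],[[0.06,-2.02,0],6.8],[[0.11,-2.43,0],8.2],[[0.17,-2.84,0],9.6],[[0.24,-3.2,0],10.8],[[0.28,-3.43,0],11.6],[[0.3,-3.54,0],12]]'; python3 -c "
from h import *
info();arm();snap('wrist','w6');snap('side','s6')
crop('s6','s6c',230,200,350,320,6)"
```

```text
clock: 8.83
ee_pos: [0.4826, -0.0911, 0.197]
tool_rot: [0.0, 0.993, 0.117, 0.0]
ft_force: [-3.0, -0.3, 9.4]
gripper_width: 0.0249
t 8.83 p [ 0.4826 -0.0911  0.197 ] yang -76.51 z [ 0. -0. -1.] F [-3.05 -0.31  9.36] M [-0.17  0.53  0.03] w 0.0249 q [-0.61  0.35  0.89  2.02 -0.34  0.93 -0.89]
rho 0.1724 q 8.63 shank_y -25.5 mm z 0.1970 Frad 3.03 Ftan 0.43 Fz 9.36 M [-0.17  0.53  0.03] w 0.0249 t 8.83
```

View pics/s6c.png

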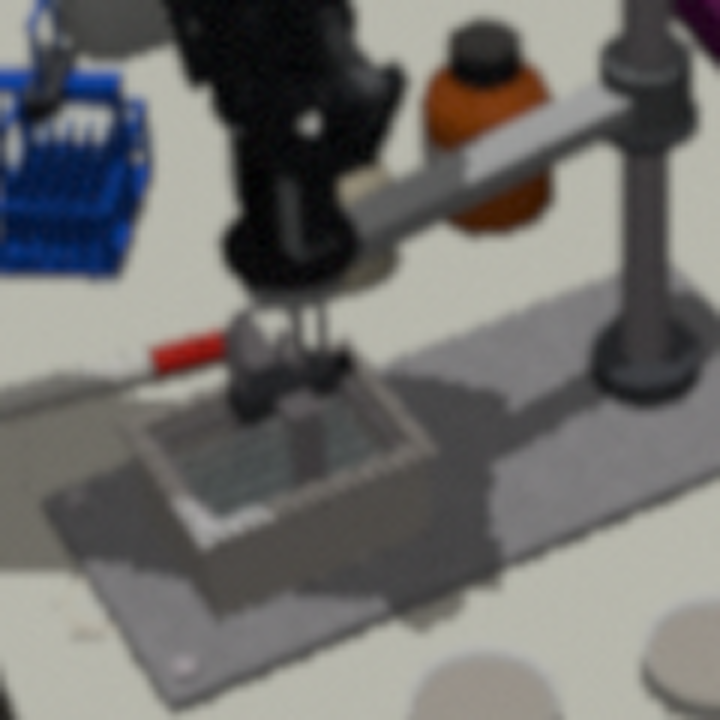

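View pics/w6.png

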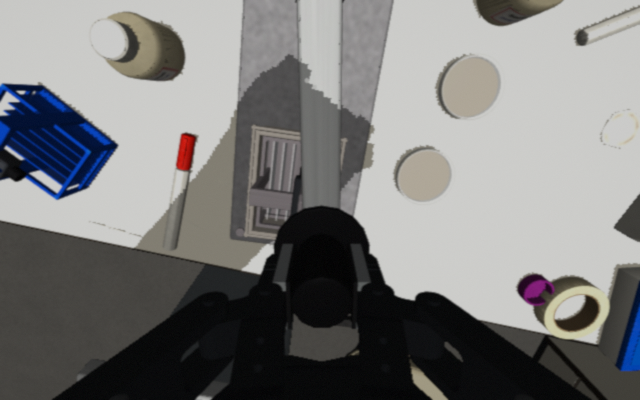

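```bash
python3 -m pendant '[[[0,-0.05,0],0.2],[[0,-0.1,0],0.35],[[0,-0.15,0],0.5],[[0,-0.2,0],0.7],[[0,-0.25,0],0.85],[[0,-0.3,0],1],[[0,-0.3,0],1],[[0,-0.3,0],1],[[0,-0.3,0],1],[[0,-0.3,0],1]]' >/dev/null; python3 -c "
from h import *
arm()"
python3 -m pendant '[[[0,-0.05,0],0.2],[[0,-0.1,0],0.35],[[0,-0.15,0],0.5],[[0,-0.2,0],0.7],[[0,-0.2,0],0.7],[[0,-0.2,0],0.7],[[0,-0.2,0],0.7],[[0,-0.2,0],0.7],[[0,-0.2,0],0.7],[[0,-0.2,0],0.7]]' >/dev/null; python3 -c "
from h import *
arm()"
```

```text
rho 0.1724 q 7.72 shank_y -22.8 mm z 0.1970 Frad 1.46 Ftan 0.68 Fz 9.32 M [0.03 0.5  0.02] w 0.0252 t 9.77
rho 0.1724 q 7.04 shank_y -20.8 mm z 0.1970 Frad 2.37 Ftan -0.13 Fz 9.28 M [0.02 0.53 0.04] w 0.025 t 10.6
```

```bash
cat >> h.py <<'E'
def avg(n=8):
    L=[]
    for i in range(n):
        s=bot.read_state();d=s['ee_pos'][:2]-MAST;r=d/np.hypot(*d);t=np.array([r[1],-r[0]])
        L.append([s['ft_force'][:2]@r,s['ft_force'][:2]@t,s['ft_force'][2],*s['moment']]); snapshot('side')
    L=np.array(L);print('avg Frad,Ftan,Fz,M',L.mean(0).round(2),'std',L.std(0).round(2)[:3]);arm()
E
python3 -c "
from h import *
avg()"
python3 -m pendant '[[[0,-0.03,0],0.1],[[0,-0.06,0],0.2],[[0,-0.09,0],0.3],[[0,-0.12,0],0.4],[[0,-0.15,0],0.5],[[0,-0.18,0],0.6],[[0,-0.2,0],0.7],[[0,-0.2,0],0.7],[[0,-0.2,0],0.7],[[0,-0.2,0],0.7]]' >/dev/null; python3 -c "
from h import *
avg()"
```

```text
avg Frad,Ftan,Fz,M [ 2.8   0.16  9.91 -0.01  0.49  0.06] std [0.35 0.34 0.48]
rho 0.1724 q 7.05 shank_y -20.9 mm z 0.1970 Frad 2.75 Ftan 0.46 Fz 9.97 M [-0.    0.47  0.03] w 0.0247 t 11.0
avg Frad,Ftan,Fz,M [ 2.69  0.69  9.88 -0.01  0.49  0.08] std [0.35 0.57 0.42]
rho 0.1724 q 6.38 shank_y -18.9 mm z 0.1970 Frad 3.17 Ftan 1.53 Fz 9.81 M [-0.    0.53  0.06] w 0.0245 t 12.23
```

```bash
for i in 1 2; do python3 -m pendant '[[[0,-0.02,0],0.1],[[0,-0.04,0],0.15],[[0,-0.06,0],0.2],[[0,-0.08,0],0.25],[[0,-0.1,0],0.35],[[0,-0.1,0],0.35],[[0,-0.1,0],0.35],[[0,-0.1,0],0.35],[[0,-0.1,0],0.35],[[0,-0.1,0],0.35]]' >/dev/null; python3 -c "
from h import *
avg()"; done
```

```text
avg Frad,Ftan,Fz,M [2.85 0.57 9.92 0.01 0.53 0.06] std [0.45 0.42 0.25]
rho 0.1724 q 6.04 shank_y -17.9 mm z 0.1970 Frad 3.12 Ftan 1.40 Fz 9.52 M [0.03 0.51 0.04] w 0.0247 t 13.47
avg Frad,Ftan,Fz,M [3.010e+00 8.500e-01 1.024e+01 1.000e-02 5.200e-01 8.000e-02] std [0.26 0.65 0.38]
rho 0.1724 q 5.71 shank_y -16.9 mm z 0.1970 Frad 3.43 Ftan -0.11 Fz 9.57 M [0.   0.53 0.03] w 0.0249 t 14.7
```

```bash
for i in 1 2; do python3 -m pendant '[[[0,-0.02,0],0.1],[[0,-0.04,0],0.15],[[0,-0.06,0],0.2],[[0,-0.08,0],0.25],[[0,-0.1,0],0.35],[[0,-0.1,0],0.35],[[0,-0.1,0],0.35],[[0,-0.1,0],0.35],[[0,-0.1,0],0.35],[[0,-0.1,0],0.35]]' >/dev/null; python3 -c "
from h import *
avg()"; done
```

```text
avg Frad,Ftan,Fz,M [3.08e+00 7.80e-01 1.02e+01 1.00e-02 5.40e-01 8.00e-02] std [0.27 0.67 0.38]
rho 0.1724 q 5.37 shank_y -15.9 mm z 0.1970 Frad 3.08 Ftan 0.84 Fz 10.18 M [-0.04  0.55  0.07] w 0.025 t 15.93
avg Frad,Ftan,Fz,M [ 3.24  0.73  9.77 -0.01  0.54  0.11] std [0.36 0.41 0.24]
rho 0.1724 q 5.05 shank_y -15.0 mm z 0.1970 Frad 3.06 Ftan 0.57 Fz 10.08 M [0.   0.55 0.1 ] w 0.0251 t 17.17
```

```bash
for i in 1; do python3 -m pendant '[[[0,-0.02,0],0.1],[[0,-0.04,0],0.15],[[0,-0.06,0],0.2],[[0,-0.08,0],0.25],[[0,-0.1,0],0.35],[[0,-0.1,0],0.35],[[0,-0.1,0],0.35],[[0,-0.1,0],0.35],[[0,-0.1,0],0.35],[[0,-0.1,0],0.35]]' >/dev/null; python3 -c "
from h import *
avg();snap('side','s7');crop('s7','s7c',250,230,310,280,12); snap('wrist','w7')"; done
```

```text
avg Frad,Ftan,Fz,M [ 3.32 -0.37 10.5  -0.19  0.56  0.15] std [0.4  0.4  0.35]
rho 0.1724 q 4.76 shank_y -14.1 mm z 0.1970 Frad 3.18 Ftan 0.67 Fz 10.14 M [-0.15  0.55  0.13] w 0.025 t 18.4
```

View pics/s7c.png

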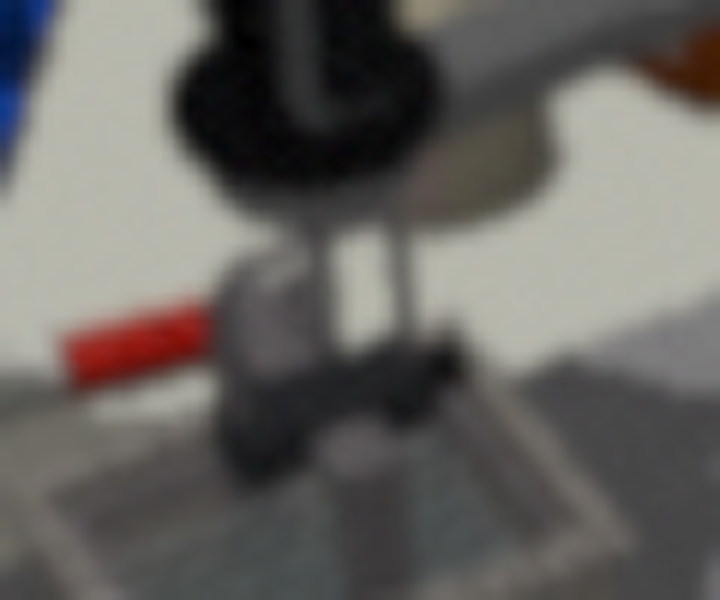

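View pics/w7.png

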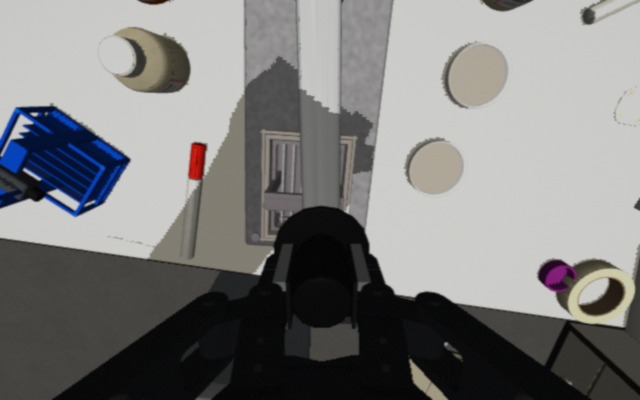

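```bash
python3 -m pendant '[[[0,0.02,0],-0.1],[[0,0.04,0],-0.15],[[0,0.06,0],-0.2],[[0,0.08,0],-0.25],[[0,0.08,0],-0.25],[[0,0.08,-0.1],-0.25],[[0,0.08,-0.3],-0.25],[[0,0.08,-0.5],-0.25],[[0,0.08,-0.6],-0.25],[[0,0.08,-0.6],-0.25]]' >/dev/null; python3 -c "
from h import *
avg()"
python3 -m pendant '[[[0,0,-0.1],0],[[0,0,-0.2],0],[[0,0,-0.3],0],[[0,0,-0.4],0],[[0,0,-0.5],0],[[0,0,-0.6],0],[[0,0,-0.7],0],[[0,0,-0.7],0],[[0,0,-0.7],0],[[0,0,-0.7],0]]' >/dev/null; python3 -c "
from h import *
avg()"

```

```text
avg Frad,Ftan,Fz,M [ 3.55  0.18 10.84 -0.11  0.59  0.17] std [0.48 0.58 0.25]
rho 0.1724 q 5.00 shank_y -14.8 mm z 0.2030 Frad 2.88 Ftan 0.49 Fz 11.51 M [-0.01  0.54  0.17] w 0.0248 t 19.73
avg Frad,Ftan,Fz,M [ 3.45  0.04 10.44 -0.09  0.58  0.16] std [0.57 0.47 0.61]
rho 0.1724 q 5.00 shank_y -14.8 mm z 0.2101 Frad 2.66 Ftan 0.25 Fz 9.77 M [-0.06  0.54  0.16] w 0.025 t 20.97
```

```bash

python3 -m pendant '[[[0,0,-0.1],0],[[0,0,-0.2],0],[[0,0,-0.3],0],[[0,0,-0.4],0],[[0,0,-0.5],0],[[0,0,-0.6],0],[[0,0,-0.7],0],[[0,0,-0.8],0],[[0,0,-0.8],0],[[0,0,-0.8],0]]' >/dev/null; python3 -c "
from h import *
avg()"

```

```text
avg Frad,Ftan,Fz,M [0.9  0.32 5.37 0.08 0.11 0.08] std [0.37 0.26 0.25]
rho 0.1724 q 4.95 shank_y -14.7 mm z 0.2178 Frad 0.14 Ftan 0.28 Fz 5.55 M [0.1  0.1  0.06] w 0.0246 t 22.2
```

```bash

python3 -m pendant '[[[0,0,-0.1],0],[[0,0,-0.2],0],[[0,0,-0.4],0],[[0,0,-0.6],0],[[0,0,-0.8],0],[[0,0,-1],0],[[0,0,-1.1],0],[[0,0,-1.2],0],[[0,0,-1.2],0],[[0,0,-1.2],0]]' >/dev/null; python3 -c "
from h import *
avg(4);snap('side','s8');crop('s8','s8c',230,200,350,300,6)"

```

```text
avg Frad,Ftan,Fz,M [-0.81  0.48  4.96  0.27 -0.23  0.13] std [0.69 0.45 0.2 ]
rho 0.1725 q 4.96 shank_y -14.7 mm z 0.2298 Frad -1.32 Ftan 1.95 Fz 5.44 M [ 0.25 -0.25  0.13] w 0.0253 t 23.23
```

View pics/s8c.png

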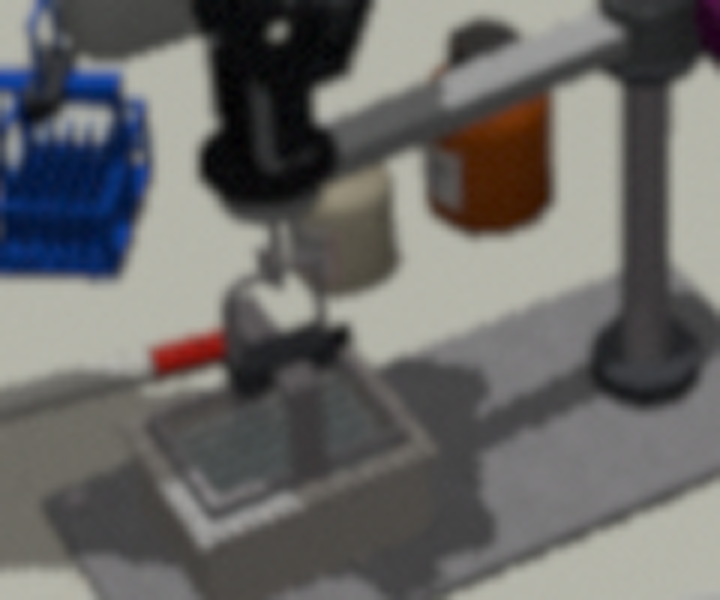

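```bash

python3 -m pendant '[[[0,-0.02,-0.05],0],[[0,-0.04,-0.15],0.1],[[0,-0.06,-0.25],0.2],[[0,-0.1,-0.35],0.3],[[0,-0.12,-0.45],0.4],[[0,-0.15,-0.55],0.5],[[0,-0.17,-0.65],0.6],[[0,-0.2,-0.75],0.7],[[0,-0.2,-0.8],0.7],[[0,-0.2,-0.8],0.7]]' >/dev/null; python3 -c "
from h import *
avg(4)"
python3 -m pendant '[[[0,-0.02,-0.05],0],[[0,-0.05,-0.15],0.1],[[0,-0.09,-0.25],0.3],[[0,-0.12,-0.35],0.4],[[0,-0.15,-0.45],0.5],[[0,-0.2,-0.55],0.7],[[0,-0.24,-0.65],0.8],[[0,-0.28,-0.75],0.9],[[0,-0.3,-0.8],1],[[0,-0.3,-0.8],1]]' >/dev/null; python3 -c "
from h import *
avg(4);snap('side','s9');crop('s9','s9c',230,180,350,300,6)"

```

```text
avg Frad,Ftan,Fz,M [-2.51  1.29  4.91  0.33 -0.6   0.11] std [0.32 0.39 0.22]
rho 0.1725 q 4.28 shank_y -12.7 mm z 0.2378 Frad -3.05 Ftan 2.01 Fz 4.57 M [ 0.35 -0.67  0.15] w 0.025 t 24.32
avg Frad,Ftan,Fz,M [-4.53  0.9   4.59  0.31 -0.91  0.08] std [0.37 0.48 0.29]
rho 0.1725 q 3.29 shank_y -9.8 mm z 0.2458 Frad -4.42 Ftan 1.20 Fz 4.16 M [ 0.39 -0.96  0.09] w 0.0248 t 25.35
```

View pics/s9c.png

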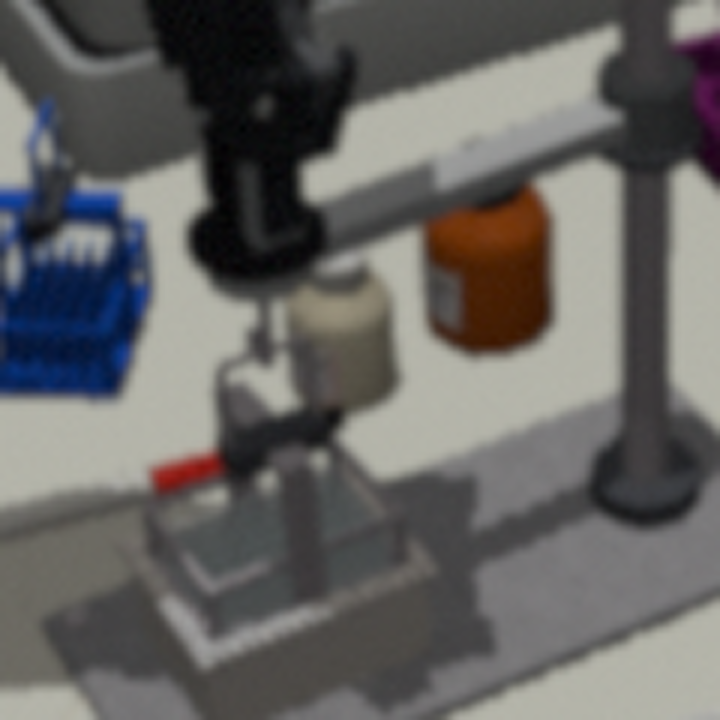

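```bash

python3 -m pendant '[[[0.01,-0.02,-0.05],0],[[0.02,-0.05,-0.15],0.1],[[0.03,-0.09,-0.25],0.3],[[0.04,-0.12,-0.35],0.4],[[0.05,-0.15,-0.45],0.5],[[0.05,-0.2,-0.55],0.7],[[0.05,-0.24,-0.65],0.8],[[0.05,-0.28,-0.75],0.9],[[0.05,-0.3,-0.8],1],[[0.05,-0.3,-0.8],1]]' >/dev/null; python3 -c "
from h import *
avg(4);info()"

```

```text
avg Frad,Ftan,Fz,M [ 5.17  1.07  4.62 -0.    0.94  0.09] std [0.51 0.29 0.27]
rho 0.1724 q 2.29 shank_y -6.8 mm z 0.2536 Frad 5.56 Ftan 1.67 Fz 3.88 M [0.09 0.91 0.13] w 0.0249 t 26.43
t 26.43 p [ 0.4791 -0.0724  0.2536] yang -83.07 z [-0.001  0.    -1.   ] F [-5.73  0.92  3.88] M [0.09 0.91 0.13] w 0.0249 q [-0.75  0.25  0.97  1.98 -0.24  1.04 -1.12]
```

```bash

python3 -m pendant '[[[-0.01,-0.02,-0.05],0],[[-0.02,-0.04,-0.15],0.1],[[-0.02,-0.06,-0.25],0.2],[[-0.02,-0.1,-0.35],0.3],[[-0.02,-0.12,-0.45],0.4],[[-0.02,-0.15,-0.55],0.5],[[-0.02,-0.17,-0.65],0.6],[[-0.02,-0.2,-0.75],0.7],[[-0.02,-0.2,-0.8],0.7],[[-0.02,-0.2,-0.8],0.7]]' >/dev/null; python3 -c "
from h import *
avg(4);snap('side','s10');crop('s10','s10c',230,180,350,300,6)"

```

```text
avg Frad,Ftan,Fz,M [5.83 0.55 4.31 0.01 1.03 0.11] std [0.4  0.44 0.53]
rho 0.1724 q 1.61 shank_y -4.8 mm z 0.2618 Frad 5.15 Ftan 1.12 Fz 4.29 M [-0.02  1.04  0.15] w 0.0249 t 27.47
```

View pics/s10c.png

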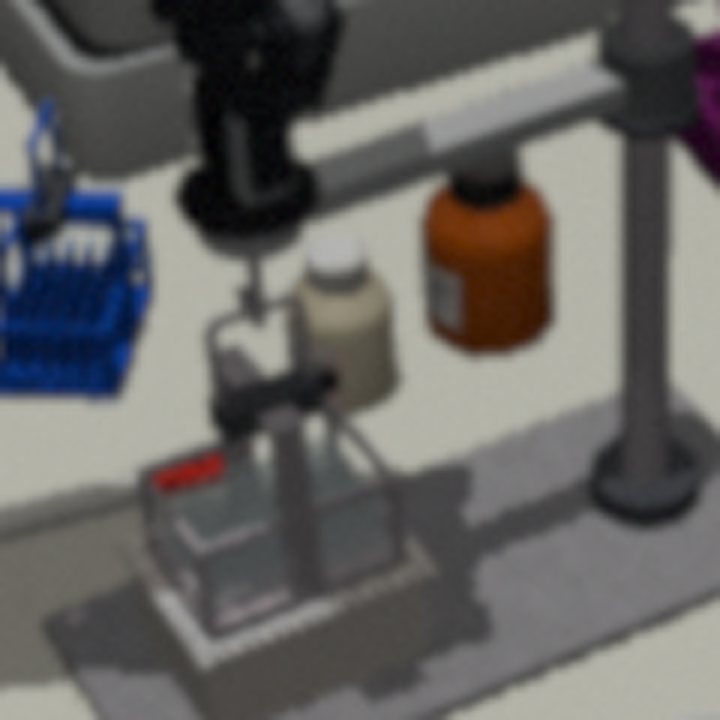

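```bash

python3 -m pendant '[[[-0.01,-0.01,-0.05],0],[[-0.02,-0.02,-0.1],0],[[-0.03,-0.03,-0.2],0.1],[[-0.03,-0.05,-0.3],0.1],[[-0.03,-0.06,-0.4],0.2],[[-0.03,-0.08,-0.5],0.2],[[-0.03,-0.1,-0.6],0.3],[[-0.03,-0.1,-0.7],0.3],[[-0.03,-0.1,-0.75],0.3],[[-0.03,-0.1,-0.8],0.3]]' >/dev/null; python3 -c "
from h import *
avg(4)"
python3 -m pendant '[[[0,0,-0.05],0],[[0,0,-0.1],0],[[0,0,-0.2],0],[[0,0,-0.3],0],[[0,0,-0.4],0],[[0,0,-0.5],0],[[0,0,-0.6],0],[[0,0,-0.65],0],[[0,0,-0.7],0],[[0,0,-0.7],0]]' >/dev/null; python3 -c "
from h import *
avg(4);snap('side','s11');crop('s11','s11c',230,160,350,290,6)"

```

```text
avg Frad,Ftan,Fz,M [2.12 0.89 4.07 0.1  0.35 0.1 ] std [0.44 0.25 0.47]
rho 0.1724 q 1.29 shank_y -3.8 mm z 0.2698 Frad 1.61 Ftan 0.12 Fz 4.56 M [0.16 0.22 0.1 ] w 0.0248 t 28.55
avg Frad,Ftan,Fz,M [-0.08  1.26  3.56  0.2  -0.1   0.11] std [0.14 0.21 0.66]
rho 0.1725 q 1.31 shank_y -3.9 mm z 0.2768 Frad -0.75 Ftan 1.21 Fz 4.58 M [ 0.29 -0.18  0.15] w 0.0251 t 29.58
```

View pics/s11c.png

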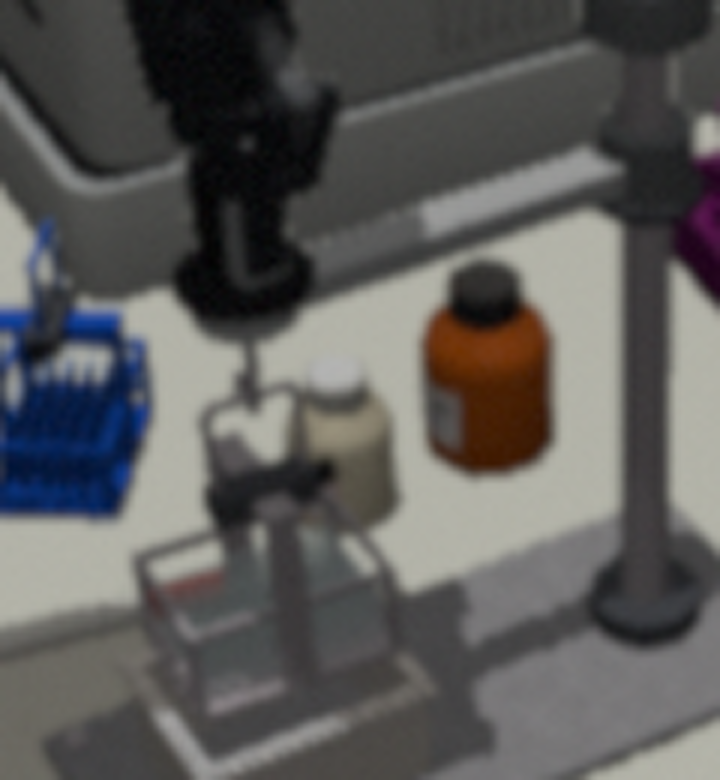

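```bash

python3 -m pendant '[[[0,0,-0.05],0],[[0,0,-0.1],0],[[0,0,-0.15],0],[[0,0,-0.2],0],[[0,0,-0.25],0],[[0,0,-0.3],0],[[0,0,-0.35],0],[[0,0,-0.4],0],[[0,0,-0.45],0],[[0,0,-0.5],0]]' >/dev/null; python3 -c "
from h import *
avg(4)"
python3 -m pendant '[[[0,0,-0.02],0],[[0,0,-0.04],0],[[0,0,-0.06],0],[[0,0,-0.08],0],[[0,0,-0.1],0],[[0,0,-0.12],0],[[0,0,-0.14],0],[[0,0,-0.16],0],[[0,0,-0.18],0],[[0,0,-0.2],0]]' >/dev/null; python3 -c "
from h import *
avg(4)"

```

```text
avg Frad,Ftan,Fz,M [-1.98  1.35  3.56  0.23 -0.52  0.1 ] std [0.52 0.23 0.22]
rho 0.1725 q 1.31 shank_y -3.9 mm z 0.2818 Frad -2.02 Ftan 1.04 Fz 3.62 M [ 0.26 -0.54  0.1 ] w 0.0249 t 30.67
avg Frad,Ftan,Fz,M [-3.98 -0.01  3.93  0.24 -0.8   0.09] std [0.45 0.29 0.49]
rho 0.1725 q 1.30 shank_y -3.9 mm z 0.2838 Frad -4.60 Ftan 0.33 Fz 4.50 M [ 0.26 -0.8   0.06] w 0.0251 t 31.7
```

```bash

for i in 1 2; do python3 -m pendant '[[[0.01,0,-0.01],0],[[0.01,0,-0.02],0],[[0.01,0,-0.03],0],[[0.01,0,-0.04],0],[[0.01,0,-0.05],0],[[0.01,0,-0.06],0],[[0.01,0,-0.07],0],[[0.01,0,-0.08],0],[[0.01,0,-0.08],0],[[0.01,0,-0.08],0]]' >/dev/null; python3 -c "
from h import *
avg(5)"; done

```

```text
avg Frad,Ftan,Fz,M [-5.56 -0.1  -2.53  0.2  -1.23  0.05] std [0.38 0.39 0.45]
rho 0.1724 q 1.29 shank_y -3.8 mm z 0.2844 Frad -6.76 Ftan -0.38 Fz -2.77 M [ 0.16 -1.26  0.07] w 0.0249 t 32.78
avg Frad,Ftan,Fz,M [-9.800e+00 -5.000e-01 -1.187e+01  2.300e-01 -1.990e+00  1.000e-02] std [0.25 0.52 0.27]
rho 0.1724 q 1.22 shank_y -3.6 mm z 0.2848 Frad -8.52 Ftan 0.31 Fz -10.27 M [ 0.25 -1.95  0.02] w 0.0249 t 33.87
```

```bash

python3 -m pendant '[[[0.01,0,0.02],0],[[0.02,0,0.04],0],[[0.03,0,0.06],0],[[0.04,0,0.08],0],[[0.04,0,0.1],0],[[0.04,0,0.1],0],[[0.04,0,0.1],0],[[0.04,0,0.1],0],[[0.04,0,0.1],0],[[0.04,0,0.1],0]]' >/dev/null; python3 -c "
from h import *
avg(5)"

```

```text
avg Frad,Ftan,Fz,M [5.49 0.92 2.47 0.09 1.03 0.16] std [0.74 0.52 0.48]
rho 0.1724 q 1.32 shank_y -3.9 mm z 0.2842 Frad 5.89 Ftan 0.84 Fz 2.54 M [0.13 0.98 0.14] w 0.0248 t 34.95
```

```bash

python3 -m pendant '[[[-0.01,0,-0.01],0],[[-0.02,0,-0.02],0],[[-0.02,0,-0.02],0],[[-0.02,0,-0.02],0],[[-0.02,0,-0.02],0],[[-0.02,0,-0.02],0],[[-0.02,0,-0.02],0],[[-0.02,0,-0.02],0],[[-0.02,0,-0.02],0],[[-0.02,0,-0.02],0]]' - 25 >/dev/null; python3 -c "
from h import *
snap('side','s12');avg(5);snap('side','s13')
a=cv2.imread('pics/s12.png').astype(int);b=cv2.imread('pics/s13.png').astype(int);print(abs(a-b)[180:320,220:350].max(), abs(a-b).mean())
crop('s13','s13c',230,150,350,280,6)"

```

```text
avg Frad,Ftan,Fz,M [ 5.51  0.4  -1.89 -0.04  1.04  0.09] std [0.6  0.45 0.29]
rho 0.1723 q 1.31 shank_y -3.9 mm z 0.2844 Frad 5.68 Ftan 0.07 Fz -1.34 M [-0.03  1.02  0.11] w 0.0247 t 36.08
10 1.0407578125
```

View pics/s13c.png

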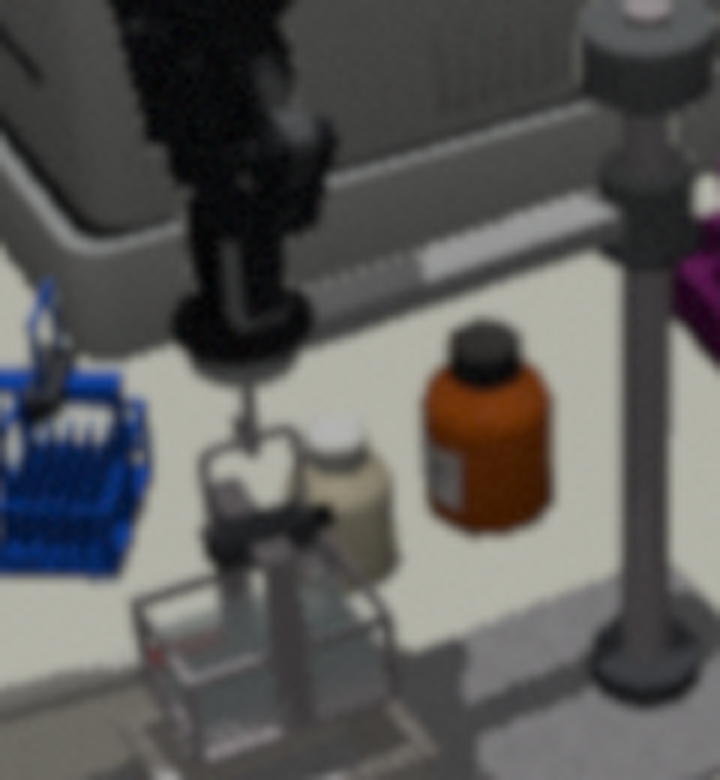

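```bash

python3 -m pendant '[[[0,0,0],0],[[0,0,0],0],[[0,0,0],0],[[0,0,0],0],[[0,0,0],0],[[0,0,0],0],[[0,0,0],0],[[0,0,0],0],[[0,0,0],0],[[0,0,0],0]]' 0.6; python3 -c "
from h import *
snap('wrist','w14');info()"

```

```text
clock: 36.97
ee_pos: [0.479, -0.0694, 0.2846]
tool_rot: [0.0, 0.999, 0.052, 0.0]
ft_force: [0.7, 0.0, -0.5]
gripper_width: 0.0514
t 37.02 p [ 0.479  -0.0694  0.2846] yang -84.07 z [ 0. -0. -1.] F [-0.85  0.    0.1 ] M [-0.02 -0.01 -0.  ] w 0.0514 q [-0.79  0.2   0.99  1.94 -0.19  1.1  -1.19]
```

View pics/w14.png

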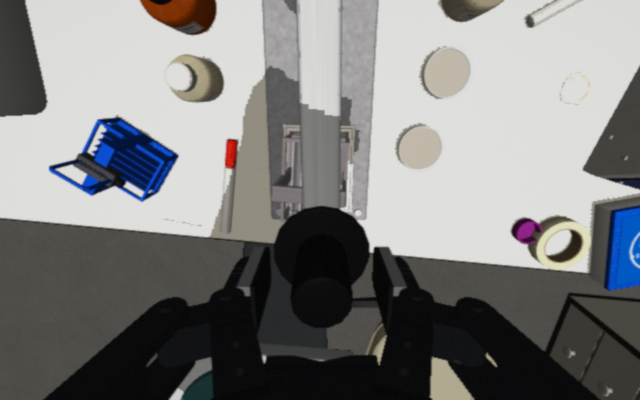

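Released cleanly with forces at zero. The knob is centred at (321,290) between the open fingers, which have clear space on both sides. Now I'll withdraw straight up.

```bash

python3 -m pendant '[[[0,0,-0.3],0],[[0,0,-0.8],0],[[0,0,-1.6],0],[[0,0,-2.6],0],[[0,0,-3.8],0],[[0,0,-5],0],[[0,0,-6.5],0],[[0,0,-8],0],[[0,0,-9.5],0],[[0,0,-10.5],0]]'
python3 -m pendant '[[[0,0,-1],0],[[0,0,-2],0],[[0,0,-2],0],[[0,0,-2],0],[[0,0,-2],0],[[0,0,-2],0],[[0,0,-2],0],[[0,0,-2],0],[[0,0,-2],0],[[0,0,-2],0]]'; python3 -c "
from h import *
info();snap('side','s15');snap('top','t15')
for i in range(4): snap('side','s16')
a=cv2.imread('pics/s15.png').astype(int);b=cv2.imread('pics/s16.png').astype(int);print(abs(a-b)[180:320,220:350].max())
crop('s16','s16c',220,150,350,280,6)"

```

```text
clock: 37.85
ee_pos: [0.4793, -0.0697, 0.3917]
tool_rot: [-0.0, 0.999, 0.052, 0.001]
ft_force: [0.2, -0.6, -0.6]
gripper_width: 0.0515
clock: 38.68
ee_pos: [0.479, -0.0694, 0.4094]
tool_rot: [0.0, 0.999, 0.052, -0.0]
ft_force: [-0.4, -1.1, 0.0]
gripper_width: 0.0517
t 38.68 p [ 0.479  -0.0694  0.4094] yang -84.07 z [-0. -0. -1.] F [-0.38 -1.15  0.01] M [-0.05  0.01 -0.03] w 0.0517 q [-0.88  0.04  1.01  1.75 -0.04  1.37 -1.33]
12
```

View pics/s16c.png

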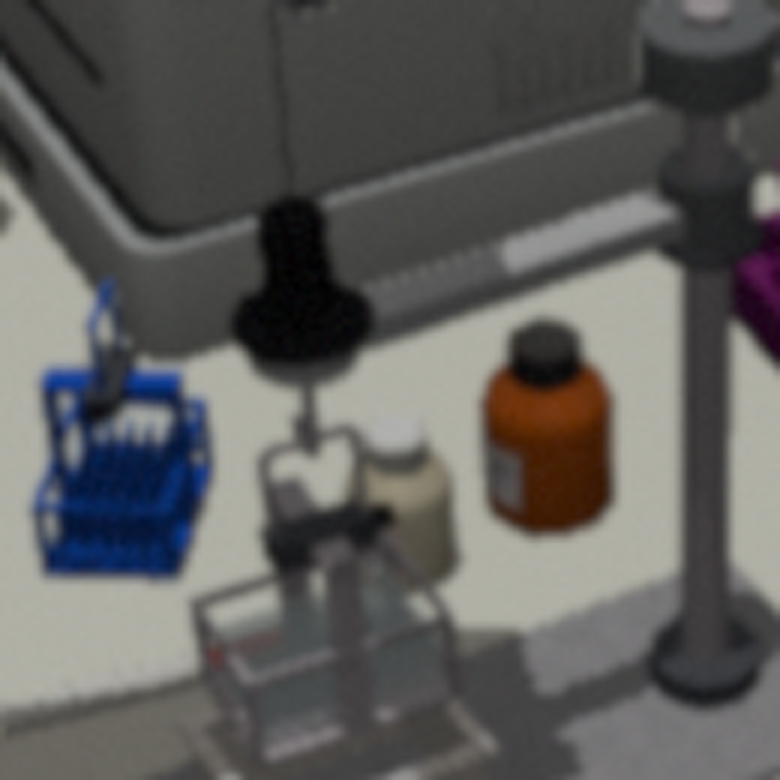

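View pics/t15.png

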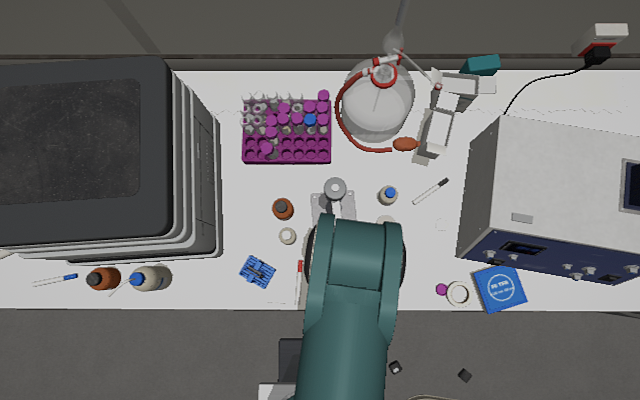

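```bash

python3 -m pendant '[[[0,0,0],0],[[0,0,0],0],[[0,0,0],0],[[0,0,0],0],[[0,0,0],0],[[0,0,0],0],[[0,0,0],0],[[0,0,0],0],[[0,0,0],0],[[0,0,0],0]]' | head -1; python3 -c "
from h import *
snap('side','s17')
a=cv2.imread('pics/s15.png').astype(int);b=cv2.imread('pics/s17.png').astype(int);print(abs(a-b)[180:320,220:350].max())
d=abs(cv2.imread('pics/side0.png').astype(int)-b).max(2); print([ (n,d[y-8:y+8,x-8:x+8].max()) for n,x,y in [('dish0',311,318),('dish1',349,310),('blue btl',381,288),('marker',262,260),('blue carrier',240,228)]])
print(tri([('side0',*c4(304,247))]*1+[('top0',*c5(563,443))])[0])
o=atz('s17',220+295/6,150+203/6,.299);print('knob now',o,'q0 expect',S(0,-.0039,.299))
info(); workorder.finish_job()"

```

```text
clock: 39.82
14
[('dish0', np.int64(10)), ('dish1', np.int64(7)), ('blue btl', np.int64(11)), ('marker', np.int64(101)), ('blue carrier', np.int64(10))]
[ 0.51565307 -0.15587436  0.30009286]
knob now [ 0.48258436 -0.06617193  0.299     ] q0 expect [ 0.48107002 -0.06923891  0.299     ]
t 39.87 p [ 0.479  -0.0694  0.4096] yang -84.07 z [-0. -0. -1.] F [0.02 0.17 0.07] M [ 0.04 -0.07 -0.02] w 0.0515 q [-0.88  0.04  1.01  1.75 -0.04  1.37 -1.33]
the job is handed in; nothing more can be done
```

The carrier is hanging on the hook, out of the well and not moving. I handed the job in at about 40 s of the 72 s allowed.

**What I did:**
- **Pull and swing:** I gripped the knob, pulled it down 87 mm and swung the hook in under the eye, with its tip about 10 mm below the bar.
- **Feel for the bar:** I felt for it in 1 mm steps. It touched at about 1 N with the shank at station y ≈ -14 mm; the pictures had predicted -15.
- **Catch and lift:** I backed off 0.8 mm and eased up. The upward pull at the gripper dropped from about 10 to 5 N as the hook took the carrier. I moved the arm about 11 mm towards the well's centre during the lift, so the carrier left the well hanging freely.
- **Release:** I let go at the upper stop and withdrew straight up 125 mm. The gripper never touched the carrier.

**Last checks:**
- Side pictures about a second apart differ only by noise, so the carrier is still. The hook is fully up and the wrist force is near zero.
- Both dishes, the blue-capped bottle and the blue look-alike show no change from the first side picture. The brown and white-capped bottles look unmoved in the last top view.
- The pixel check on the marker flagged a change. I put this down to the hanging carrier and its shadow now covering that spot. The last top view shows the red cap where it was, though the arm hides part of that area.
- At the upper stop I briefly pushed up about 12 N before easing back. Sideways forces on the arm reached about 10 N, from small errors in following its arc.

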